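# Put tested tubes away by kind and reject the dead one

## Task

These four loose vacuum tubes have just been tested. Stand each of the three good ones in the empty cell of the cardboard tray that already holds tubes of its own kind, and stand the dead one, whose glass top has gone milky white, in the red reject bin. They are glass: set them down gently, do not drop or knock over any tube, and leave the yellow capacitor and the small carton standing where they are.

Things in the scene. Friction and masses are not known exactly. Their poses are not given: they have to be found in the camera images.
- pentode_mid (a point): the good power tube: upright round glass tube 33 mm in diameter and 100 mm tall (foot to top), grey pin cap and brown moulded base up to 36 mm, clear straight glass above, dark mirror-like top. The point is its centre, 50 mm above its flat foot; z is up its axis. Mass about 70 g. Grip it across its diameter, 55 to 75 mm above the foot, so that the fingers stay above the tray's rim
- dead_pentode_mid (a point): the dead power tube: same body as the good one (33 mm in diameter, 100 mm tall, brown base) but its glass top is milky white in place of dark mirror. The point is its centre, 50 mm above its foot; z is up its axis. Mass about 70 g. Grip it 60 to 75 mm above the foot
- shouldered_mid (a point): big shouldered tube of blue glass, 104 mm tall: white base 35 mm in diameter up to 34 mm above the foot, bulb 46 mm in diameter (straight from 48 to 72 mm above the foot), then a narrower dome 33 mm in diameter. The point is on its axis, 52 mm above its flat foot; z is up its axis. About 90 g. Grip it across the 46 mm bulb, about 62 mm above the foot
- miniature_mid (a point): the slim miniature tube: all glass, 22 mm in diameter and 78 mm tall, dark mirror-like top with a small glass pip (the straight part ends 64 mm above the foot). The point is its centre, 39 mm above its flat foot; z is up its axis. Mass about 20 g. Grip it 53 to 62 mm above the foot, so that the fingers stay above the tray's rim
- pentode_tray_cell (a point): centre of the floor (3 mm above the bench) of the empty cell of the fixed cardboard tray that holds two brown-based power tubes. The tray is a row of three square cells along the point's x, 57 mm apart; this is the middle one, 100 mm tall tubes on either side. Cell 54 mm square inside, walls 3 mm, rim 32 mm above the bench. Nothing stands beside it along y: close the fingers along y
- shouldered_tray_cell (a point): centre of the floor (3 mm above the bench) of the empty cell of the fixed cardboard tray that holds two blue shouldered tubes. The tray is a row of three square cells along the point's x, 57 mm apart; this is the -x end (near the robot), 104 mm tall tubes in the other two. Cell 54 mm square inside, walls 3 mm, rim 32 mm above the bench. Nothing stands beside it along y: close the fingers along y
- miniature_tray_cell (a point): centre of the floor (3 mm above the bench) of the empty cell of the fixed cardboard tray that holds two slim miniature tubes. The tray is a row of three square cells along the point's x, 47 mm apart; this is the middle one, 78 mm tall tubes on either side. Cell 44 mm square inside, walls 3 mm, rim 32 mm above the bench. Nothing stands beside it along y: close the fingers along y
- reject_bin_floor (a point): red plastic reject bin (fixed), open and empty: the point is the centre of its floor, 4 mm above the bench. Inside it is 80 mm square along the point's x and y, with its rim 36 mm above the bench (104 mm square over the rim)
- capacitor_mid (a point): yellow capacitor can standing upright, 30 mm in diameter and 55 mm tall with two brass lugs on top, loose, to be left alone. The point is on its axis, 25 mm above its foot
- small_carton_mid (a point): small closed cardboard carton standing upright, 40 mm square and 70 mm tall, loose, to be left alone. The point is its centre, 35 mm above its foot
Not all that is in view belongs to the job. Leave any turquoise look-alike of the part that bears miniature_tray_cell alone. Several things look just like the part that bears shouldered_mid: the one meant starts farthest to the robot's left.

How it is judged:
By the outcome, as a careful person would: the job done as asked, in the order asked, and still so for the second after the job is handed in, with the robot touching nothing.
It also fails if it takes over 109 s, if anything falls off the work surface, if the arm or the gripper's body presses on something with over 40 N, if the wrist force passes 120 N, or if a joint passes its speed limit or range.

## Robot

A 6-joint arm with a two-finger parallel gripper is mounted at the origin on the work surface. World frame = base frame: x ahead of the robot, y to its left, z up, the work surface at z = 0. Lengths are in m, angles in rad, forces in N, time in s.
With the tool pointing down it reaches from about 0.325 to 0.9 m from the base axis. Payload 6.1 kg.
Tool frame: the origin (TCP) lies at the very end of the fingers, on their centre line; the grasp point (between the pads) lies 19 mm behind it (pinch_z is the distance from the TCP to the grasp point, in m); y points along the fingers, x is the direction in which the jaws open and shut, and the axes are right-handed (so a half turn about y gives the same grasp; the last joint's range is limited). The gripper opens to 87 mm and grips with 3 to 60 N. Pads are 19 mm wide; open, the fingers measure 117 mm over their backs; the gripper's body (75 mm by 190 mm) begins 51 mm behind the grasp point.
Start: joints at [-1.41, 0.22, 1.526, -0, 1.395, -0.126], TCP at [0.177, -0.599, 0.223] pointing down, gripper open.
Joint ranges: [-2.98, 2.98], [-0.91, 2.08], [0.09, 2.57], [-1.24, 4.39], [0.2, 2.65], [-2.68, 2.68]. Speed limits (rad/s): [2.57, 2.57, 3.01, 3.14, 3.14, 3.14].

## Interface

Orientations are given as a unit quaternion [w, x, y, z].
In Python, from rig import observe, read_camera, camera_params, sign_off, spot_in, masks_of, mark_of, pinch_z gives the robot as it stands. The module is installed in compiled form; this text tells all that it offers.
- The arm moves only by the shell command python3 -m inch 'ROWS' [FORCE]. ROWS is JSON, a list of rows, each a list of 5 numbers: the shift along the tool's x, y, z in cm, then the turn about the tool's y in degrees, then the finger opening in cm, from 0 to 8.7. A call has 1 to 20 rows; each row is the pose to reach, as a shift and turn from the pose measured when the call began, along the tool's axes at that moment; what a row does not reach only later rows make up. A row lasts 1/8 s, in which the tool goes at most 62.5 mm and 10.7 degrees, less where a joint would pass 70% of its speed; a pose out of reach is approached as far as the arm can. A call with a gripper value outside its range is refused whole. The fingers move at their own pace and stop on an object; FORCE is the grip in N (left out, the last holds). Time passes only in rows, so rows that repeat a pose let the fingers close. It gives the time, the measured TCP pose, the force and the opening at its end, in the units of the state.
- observe(): the state, without advancing time (a new reading comes with each control period).
- read_camera(name): name is "scene" or "side" or "wrist"; returns the picture (420x560x3 uint8, red, green, blue); there is no depth.
- camera_params(name): a dict with "fx", "fy", "cx", "cy" (pixels), "cam_to_world" (4x4, takes a point from camera to world coordinates); the wrist camera has in their place "tool_from_camera" (4x4, takes a point from camera to tool coordinates, whose origin is the TCP and whose axes are the tool frame's). Camera axes: x right, y down, z forward; pixel columns grow to the right and rows downward; lengths in m; the calibration is good to about 2 mm. The wrist camera is an equidistant fisheye: a pixel r from the principal point sees the ray r / f radians off the axis. A picture is of the moment at which its call begins: read the wrist's pose just before it. camera_params takes no time and is no camera call.
- sign_off(): hands the job in, once; it reports no verdict.
Trained networks look in the newest picture that a camera, given by its name, has taken for a name from the list of things; names that differ only in an ending like _2 or _b are one class to them, and where a whole thing is asked for, a point or a joint stands for the part that bears it (a point fixed in the world has none). Each returns a list of dicts, best first, with "p" (0 to 1); they miss things now and then, are a little off and sometimes report something else, mostly with a low value. They report only what shows in the picture. A call takes as long as a camera call. They do not tell look-alikes from the thing itself.
- spot_in(camera, thing): "bbox" ([left, top, width, height] in pixels, round what is visible of it).
- masks_of(camera, thing): "pixels" (420x560 bool, what is visible of it) and "bbox" ([left, top, width, height] in pixels, round what is visible of it).
- mark_of(camera, thing): "pixel" ([column, row] in pixels: a listed point, or the origin of a listed thing).
The state is a dict: "clock": time; "joint_pos": joint angles; "dq": joint speeds; "joint_torque": joint torques, N m; "tcp_pos": TCP position; "ee_rot": TCP orientation; "ft_force": force on the tool from outside, world axes, zero at the start; "torque": the same for the moment, N m; "opening": finger opening in m.
Only numpy, scipy, OpenCV 4.12 (cv2) and the standard library are available. Lean on these libraries where they do the work, as an engineer would, in place of code of your own. Each camera call takes 0.05 s, during which the arm holds its last target. There are 200 camera calls.

## Working session

There is one attempt and no reset: what is moved stays moved. The work goes in short steps, Python scripts to look and compute and a shell command to move; the robot and the scene stay as the last step left them, time stands still between calls to the robot, and variables do not carry over. Pictures are saved under pics/ and viewed, about 12 in all and at most 16, crops included, and the job is handed in when it is done.

```bash
mkdir -p pics
python3 - <<'E'
from rig import *
import cv2,numpy as np
s=observe();print(s['clock'],s['tcp_pos'],s['ee_rot'],pinch_z)
for c in("scene","side"):
    im=read_camera(c);cv2.imwrite(f"pics/{c}0.png",im[...,::-1])
    p=camera_params(c);print(c,p['fx'],p['fy'],p['cx'],p['cy'],np.round(p['cam_to_world'],3).tolist())
    for t in "pentode_mid dead_pentode_mid shouldered_mid miniature_mid pentode_tray_cell shouldered_tray_cell miniature_tray_cell reject_bin_floor capacitor_mid small_carton_mid".split():
        print(t,[(np.round(d['pixel']).astype(int).tolist(),round(d['p'],2)) for d in mark_of(c,t) if d['p']>.2])
print(camera_params("wrist"))
E
```

```text
0.0 [ 0.17668358 -0.59886168  0.2214138 ] [ 0.56678429 -0.56583448  0.42393305 -0.4229275 ] 0.0187
scene 396.1349038346225 396.1349038346225 277.1869871699086 210.27693013565744 [[-0.839, 0.364, -0.405, 0.861], [0.544, 0.576, -0.609, 0.548], [0.011, -0.732, -0.682, 0.703], [0.0, 0.0, 0.0, 1.0]]
pentode_mid [([386, 307], 0.84)]
dead_pentode_mid [([330, 273], 0.9)]
shouldered_mid [([247, 133], 0.88), ([238, 149], 0.84)]
miniature_mid [([243, 188], 0.72)]
pentode_tray_cell [([232, 293], 0.78), ([298, 332], 0.31)]
shouldered_tray_cell [([297, 330], 0.62)]
miniature_tray_cell [([203, 243], 0.86), ([304, 170], 0.86)]
reject_bin_floor [([176, 205], 0.89)]
capacitor_mid [([283, 208], 0.77), ([309, 231], 0.48)]
small_carton_mid [([307, 233], 0.65)]
side 391.43019319022045 391.43019319022045 280.94289565022706 205.18183357874994 [[0.995, -0.045, 0.084, 0.385], [-0.093, -0.632, 0.769, -0.695], [0.018, -0.774, -0.633, 0.603], [0.0, 0.0, 0.0, 1.0]]
pentode_mid [([265, 134], 0.67), ([356, 188], 0.6)]
dead_pentode_mid [([284, 154], 0.97)]
shouldered_mid [([276, 316], 0.95), ([234, 363], 0.88)]
miniature_mid [([301, 253], 0.87)]
pentode_tray_cell [([354, 193], 0.94)]
shouldered_tray_cell [([322, 160], 0.79), ([300, 256], 0.42)]
miniature_tray_cell [([199, 278], 0.65), ([272, 228], 0.59), ([375, 237], 0.58)]
reject_bin_floor [([393, 291], 0.77)]
capacitor_mid [([271, 231], 0.74)]
small_carton_mid [([274, 192], 0.64)]
{'fx': 325.19226210127806, 'fy': 325.19226210127806, 'cx': 285.2132874115629, 'cy': 208.2686177050991, 'tool_from_camera': array([[ 9.99999821e-01, -5.68781365e-04,  1.85705632e-04,
         5.57149930e-04],
       [-3.38303237e-04, -2.81490879e-01,  9.59563844e-01,
        -1.62011018e-01],
       [-4.93507591e-04, -9.59563735e-01, -2.81491021e-01,
         7.82187220e-02],
       [ 0.00000000e+00,  0.00000000e+00,  0.00000000e+00,
         1.00000000e+00]])}
```

View images.

View pics/scene0.png

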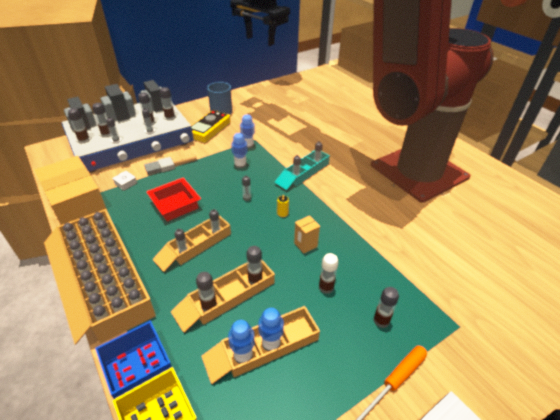

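View pics/side0.png

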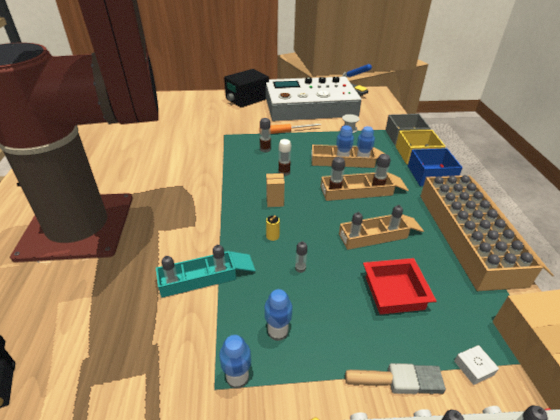

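```bash
cat > h.py <<'E'
from rig import *
import cv2,numpy as np
from scipy.spatial.transform import Rotation as Ro
def ray(c,px):
    p=camera_params(c);u=(np.array(px,float)-[p['cx'],p['cy']])
    if c=="wrist":
        s=observe();T=np.eye(4);T[:3,:3]=Ro.from_quat(np.roll(s['ee_rot'],-1)).as_matrix();T[:3,3]=s['tcp_pos']
        M=T@p['tool_from_camera'];r=np.hypot(*u);th=r/p['fx'];d=np.r_[u/max(r,1e-9)*np.sin(th),np.cos(th)]
    else: M=np.array(p['cam_to_world']);d=np.r_[u/[p['fx'],p['fy']],1]
    return M[:3,3],M[:3,:3]@d
def at(c,px,z):
    o,d=ray(c,px);return (o+d*(z-o[2])/d[2])[:2]
E
python3 - <<'E'
from h import *
L={"pentode":(.05,[(386,307)],[(265,134)]),"dead":(.05,[(330,273)],[(284,154)]),"sh":(.052,[(247,133),(238,149)],[(276,316),(234,363)]),
"mini":(.039,[(243,188)],[(301,253)]),"ptray":(.003,[(232,293),(298,332)],[(354,193)]),"stray":(.003,[(297,330)],[(322,160)]),
"mtray":(.003,[(203,243),(304,170)],[(375,237),(199,278)]),"bin":(.004,[(176,205)],[(393,291)]),"cap":(.025,[(283,208)],[(271,231)]),"cart":(.035,[(307,233)],[(274,192)])}
for k,(z,a,b) in L.items():
    print(k,[at("scene",p,z).round(3).tolist() for p in a],[at("side",p,z).round(3).tolist() for p in b])
# tray axis: masks
for c in("scene","side"):
  read_camera(c)
  for t in("pentode_tray_cell","shouldered_tray_cell","miniature_tray_cell"):
    print(c,t,[(d['bbox'],round(d['p'],2)) for d in masks_of(c,t)])
E
```

```text
pentode [[0.445, 0.306]] [[0.442, 0.301]]
dead [[0.484, 0.183]] [[0.486, 0.191]]
sh [[0.364, -0.371], [0.429, -0.311]] [[0.423, -0.312], [0.354, -0.389]]
mini [[0.496, -0.164]] [[0.485, -0.161]]
ptray [[0.666, 0.087], [0.6, 0.237]] [[0.653, 0.07]]
stray [[0.6, 0.232]] [[0.599, 0.227]]
mtray [[0.656, -0.075], [0.286, -0.18]] [[0.662, -0.091], [0.283, -0.179]]
bin [[0.658, -0.234]] [[0.655, -0.241]]
cap [[0.441, -0.057]] [[0.432, -0.078]]
cart [[0.448, 0.054]] [[0.448, 0.047]]
scene pentode_tray_cell [([171.2, 245.2, 105.2, 85.8], 0.63), ([230.7, 133.7, 15.9, 32.2], 0.33)]
scene shouldered_tray_cell [([201.9, 308.4, 119.0, 74.5], 0.71), ([293.2, 217.6, 25.1, 34.7], 0.5)]
scene miniature_tray_cell [([158.9, 211.7, 72.6, 58.2], 0.83), ([276.8, 146.2, 54.4, 40.2], 0.71)]
side pentode_tray_cell [([320.4, 155.9, 84.3, 46.3], 0.81), ([260.3, 292.1, 29.5, 48.3], 0.39)]
side shouldered_tray_cell [([308.7, 125.5, 75.3, 42.7], 0.67)]
side miniature_tray_cell [([337.4, 209.3, 85.1, 39.1], 0.95), ([156.9, 248.2, 101.7, 51.1], 0.78)]
```

```bash
cat >> h.py <<'E'
def row(x,y,z,jaw=None):
    """jaw: world heading deg of tool x wanted; prints shift in cm and turn in deg"""
    s=observe();R=Ro.from_quat(np.roll(s['ee_rot'],-1)).as_matrix()
    d=R.T@(np.array([x,y,z])-s['tcp_pos'])*100
    h=np.degrees(np.arctan2(R[1,0],R[0,0]));t=0 if jaw is None else -((jaw-h+90)%180-90)
    print("row",d.round(2).tolist(),"turn",round(t,1),"now jaw",round(h,1),"tcp",s['tcp_pos'].round(4),"q6",s['joint_pos'][5].round(2),"t",s['clock'])
E
python3 - <<'E'
from h import *
for k,z,a,b in [("p",.06,[(205,286),(255,261)],[(338,172),(383,167)]),("m",.042,[(180,241),(214,222)],[(357,226),(397,219)]),("s",.07,[(240,338),(271,325)],[(345,140),(366,139)])]:
    for c,q in(("scene",a),("side",b)):
        P=[at(c,p,z) for p in q];d=P[0]-P[1];
        print(k,c,np.round(P,3).tolist(),np.degrees(np.arctan2(d[1],d[0])).round(1))
row(.426,-.312,.22)
E
```

```text
p scene [[0.718, 0.082], [0.603, 0.08]] 0.9
p side [[0.609, 0.084], [0.727, 0.098]] -173.1
m scene [[0.708, -0.074], [0.617, -0.088]] 8.7
m side [[0.615, -0.094], [0.708, -0.078]] -170.3
s scene [[0.717, 0.222], [0.658, 0.229]] -7.4
s side [[0.655, 0.219], [0.714, 0.221]] -178.2
row [-20.52, 0.25, 32.03] turn 0 now jaw -73.6 tcp [ 0.1768 -0.5994  0.2225] q6 -0.13 t 1.5
```

```bash
python3 -m inch '[[-5,0,8,5,6.6],[-10,0,16,10,6.6],[-15,0,24,15,6.6],[-20.5,0,32,19.4,6.6],[-20.5,0,32,19.4,6.6],[-20.5,0,32,19.4,6.6],[-20.5,0,32,19.4,6.6],[-20.5,0,32,19.4,6.6]]' 20
python3 - <<'E'
from h import *
im=read_camera("wrist");cv2.imwrite("pics/w1.png",im[...,::-1])
for d in mark_of("wrist","shouldered_mid"): print(np.round(d['pixel']),round(d['p'],2),at("wrist",d['pixel'],.052).round(4))
for d in masks_of("wrist","shouldered_mid"):
    print(d['bbox'],d['p'])
row(.426,-.312,.05,-93)
E
```

```text
clock: 2.5
tcp_pos: [0.4258, -0.3123, 0.2227]
ee_rot: [-0.487, 0.487, -0.512, 0.513]
ft_force: [-0.3, -0.0, 0.5]
opening: 0.066
[280. 188.] 0.71 [ 0.4279 -0.3086]
[350. 246.] 0.68 [ 0.3576 -0.3829]
[329.3, 219.2, 45.5, 49.1] 0.96
[258.1, 164.4, 45.7, 53.7] 0.94
[69.8, 2.4, 54.4, 73.0] 0.43
row [-0.17, 17.25, 0.11] turn -0.1 now jaw -93.1 tcp [ 0.4249 -0.3136  0.2225] q6 0.84 t 2.65
```

View pics/w1.png

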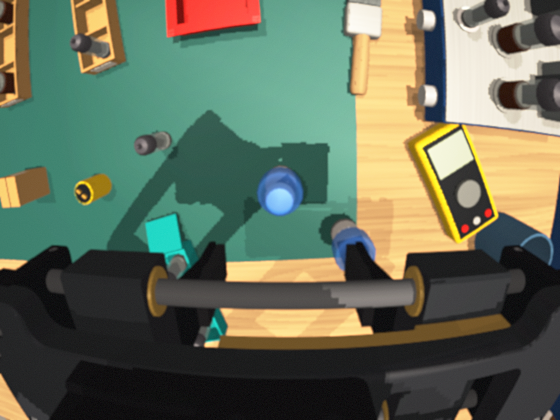

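```bash
python3 -m inch '[[-0.3,4,0.2,0,6.6],[-0.3,8,0.2,0,6.6],[-0.3,11,0.2,0,6.6],[-0.3,14,0.2,0,6.6],[-0.3,16,0.2,0,6.6],[-0.3,17.5,0.2,0,6.6],[-0.3,17.9,0.2,0,6.6],[-0.3,17.9,0.2,0,6.6],[-0.3,17.9,0.2,0,6.6]]' 20
python3 -m inch '[[0,0,0,0,4],[0,0,0,0,4],[0,0,0,0,4],[0,0,0,0,4],[0,0,0,0,4],[0,0,0,0,4],[0,0,0,0,4],[0,0,0,0,4]]' 15
```

```text
clock: 3.78
tcp_pos: [0.4276, -0.3114, 0.0445]
ee_rot: [-0.486, 0.486, -0.513, 0.514]
ft_force: [0.5, -0.5, 0.7]
opening: 0.0663
clock: 4.78
tcp_pos: [0.4277, -0.3114, 0.0447]
ee_rot: [-0.486, 0.486, -0.513, 0.514]
ft_force: [0.1, 0.8, 4.6]
opening: 0.0467
```

```bash
python3 -m inch '[[0,-1,0,0,4],[0,-4,0,0,4],[0,-8,0,0,4],[0,-13,0,0,4],[0,-18,0,0,4],[0,-18,0,0,4],[0,-18,0,0,4]]'
python3 - <<'E'
from h import *
row(.54,.225,.225,-93)
E
```

```text
clock: 5.65
tcp_pos: [0.427, -0.3109, 0.2241]
ee_rot: [-0.486, 0.486, -0.513, 0.514]
ft_force: [-0.4, 0.9, -1.5]
opening: 0.0468
row [-54.12, -0.15, 8.39] turn -0.1 now jaw -93.1 tcp [ 0.427  -0.3109  0.2241] q6 0.85 t 5.65
```

```bash
python3 -m inch '[[-3,0,1,0,4],[-8,0,3,0,4],[-13,0,4,0,4],[-18,0,5,0,4],[-23,0,6,0,4],[-28,0,7,0,4],[-33,0,8,0,4],[-38,0,8.4,0,4],[-43,0,8.4,0,4],[-48,0,8.4,0,4],[-52,0,8.4,0,4],[-54.1,0,8.4,0,4],[-54.1,0,8.4,0,4],[-54.1,0,8.4,0,4]]'
python3 - <<'E'
from h import *
im=read_camera("wrist");cv2.imwrite("pics/w2.png",im[...,::-1])
for t in("shouldered_tray_cell","pentode_tray_cell"):
  for d in mark_of("wrist",t): print(t,np.round(d['pixel']),round(d['p'],2),at("wrist",d['pixel'],.003).round(4))
row(.599,.229,.225,-93)
E
```

```text
clock: 7.4
tcp_pos: [0.5398, 0.2236, 0.2227]
ee_rot: [-0.485, 0.487, -0.513, 0.514]
ft_force: [-0.1, 0.9, -1.1]
opening: 0.0463
shouldered_tray_cell [272. 131.] 0.56 [0.6011 0.2345]
pentode_tray_cell [396.  76.] 0.58 [0.6646 0.0826]
row [-0.87, -0.15, 5.84] turn -0.2 now jaw -93.2 tcp [0.5402 0.2235 0.2234] q6 1.89 t 7.55
```

View pics/w2.png

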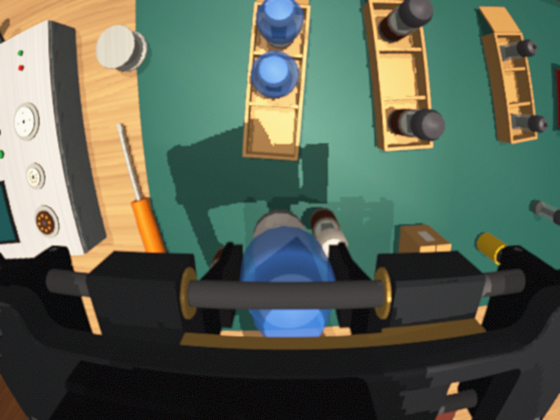

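Run:
```python
from h import *
for p in [(244,156),(299,160),(311,2),(251,2)]: print(p,at("wrist",p,.032).round(4))
im=read_camera("wrist");cv2.imwrite("pics/w2c.png",cv2.resize(im[60:180,220:340,::-1],(720,720),interpolation=cv2.INTER_CUBIC))
```

```text
(244, 156) [0.5772 0.2661]
(299, 160) [0.5691 0.2062]
(311, 2) [0.7459 0.1834]
(251, 2) [0.7499 0.2484]
```

View pics/w2c.png

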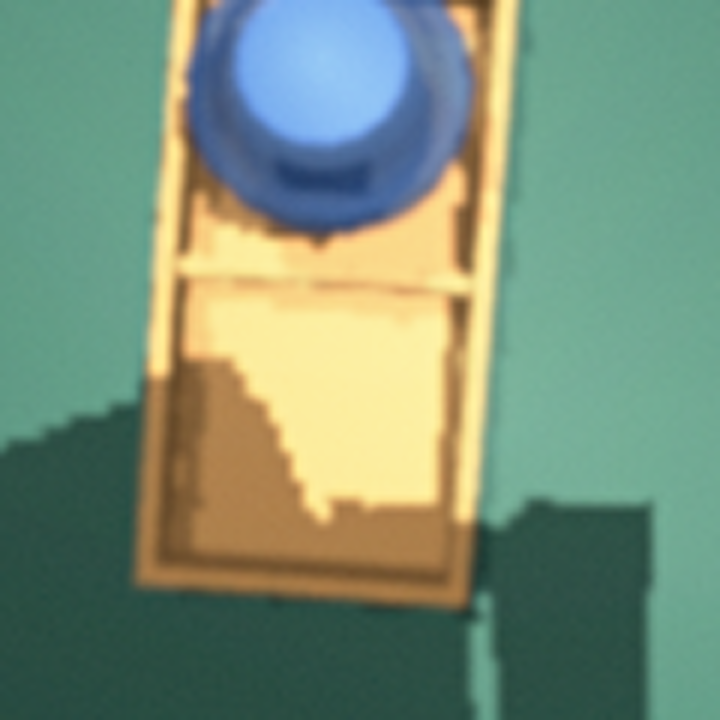

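Run:
```python
from h import *
row(.602,.233,.225,-97)
```

```text
row [-1.27, -0.14, 6.11] turn 3.8 now jaw -93.2 tcp [0.5402 0.2237 0.2235] q6 1.89 t 7.6
```

```bash
python3 -m inch '[[-0.6,0,3,2,4],[-1.3,0,6.1,3.8,4],[-1.3,0,6.1,3.8,4],[-1.3,4,6.1,3.8,4],[-1.3,8,6.1,3.8,4],[-1.3,11,6.1,3.8,4],[-1.3,13,6.1,3.8,4],[-1.3,13,6.1,3.8,4],[-1.3,13,6.1,3.8,4]]'
python3 - <<'E'
from h import *
row(.602,.233,.0476,-97)
im=read_camera("side");cv2.imwrite("pics/s2.png",cv2.resize(im[90:220,230:430,::-1],(800,520),interpolation=cv2.INTER_CUBIC))
E
```

```text
clock: 8.72
tcp_pos: [0.6029, 0.2332, 0.0952]
ee_rot: [-0.469, 0.468, -0.529, 0.53]
ft_force: [-0.0, 0.4, -0.7]
opening: 0.0464
row [0.03, 4.76, -0.1] turn 0.0 now jaw -97.0 tcp [0.6029 0.2332 0.0952] q6 1.94 t 8.725
```

View pics/s2.png

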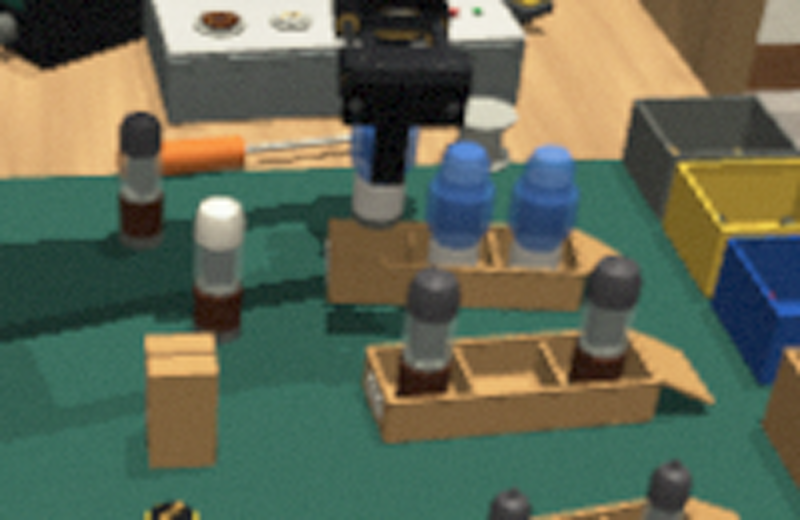

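```bash
python3 -m inch '[[0,1.5,-0.1,0,4],[0,3,-0.1,0,4],[0,4,-0.1,0,4],[0,4.4,-0.1,0,4],[0,4.6,-0.1,0,4],[0,4.75,-0.1,0,4],[0,4.75,-0.1,0,4],[0,4.75,-0.1,0,4]]'
python3 - <<'E'
from h import *
print(observe()['ft_force'])
E
```

```text
clock: 9.78
tcp_pos: [0.6026, 0.2336, 0.0485]
ee_rot: [-0.47, 0.468, -0.528, 0.531]
ft_force: [1.0, -0.4, -0.4]
opening: 0.0463
[ 0.99557736 -0.39247828 -0.43603591]
```

```bash
python3 -m inch '[[0,0.1,0,0,4],[0,0.1,0,0,4],[0,0.1,0,0,4]]'
```

```text
clock: 10.15
tcp_pos: [0.6029, 0.2336, 0.0478]
ee_rot: [-0.47, 0.467, -0.528, 0.531]
ft_force: [-0.0, -0.2, 0.2]
opening: 0.0463
```

```bash
python3 -m inch '[[0,0,0,0,4.8],[0,0,0,0,5.2],[0,0,0,0,5.8],[0,0,0,0,6.4],[0,0,0,0,6.4],[0,-2,0,0,6.4],[0,-5,0,0,6.4],[0,-9,0,0,6.4],[0,-13,0,0,6.4],[0,-17,0,0,6.4],[0,-17,0,0,6.4]]'
python3 - <<'E'
from h import *
im=read_camera("wrist");cv2.imwrite("pics/w3.png",im[...,::-1])
row(.444,.303,.22,-90)
E
```

```text
clock: 11.52
tcp_pos: [0.605, 0.2344, 0.2249]
ee_rot: [-0.473, 0.464, -0.527, 0.532]
ft_force: [-0.2, 0.8, 1.0]
opening: 0.0642
row [-4.9, 0.02, -16.68] turn -7.0 now jaw -97.0 tcp [0.6036 0.2341 0.2218] q6 1.94 t 11.575
```

View pics/w3.png

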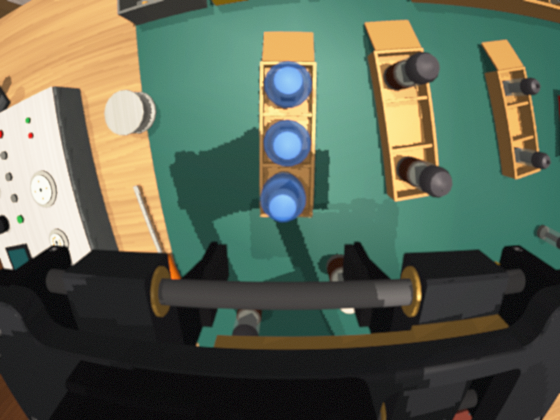

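```bash
python3 -m inch '[[-1.5,0,-4,-3,5.4],[-3,0,-8,-6,5.4],[-4.5,0,-12,-9,5.4],[-4.9,0,-16.7,-11,5.4],[-4.9,0,-16.7,-11,5.4],[-4.9,0,-16.7,-11,5.4],[-4.9,0,-16.7,-11,5.4]]' 12
python3 - <<'E'
from h import *
s=read_camera("wrist")
for n in("pentode_mid","dead_pentode_mid"):
  for d in mark_of("wrist",n): print(n,np.round(d['pixel']),round(d['p'],2),at("wrist",d['pixel'],.05).round(4))
for d in masks_of("wrist","pentode_mid"): print(d['bbox'],d['p'])
row(.444,.303,.046,-86)
E
```

```text
clock: 12.45
tcp_pos: [0.4447, 0.3026, 0.2201]
ee_rot: [0.52, -0.514, 0.48, -0.485]
ft_force: [-0.1, 0.2, 0.5]
opening: 0.0539
pentode_mid [283. 194.] 0.63 [0.4428 0.304 ]
dead_pentode_mid [401. 162.] 0.65 [0.4871 0.1802]
[269.3, 169.5, 32.6, 49.1] 0.77
row [-0.04, 17.4, -0.22] turn -0.0 now jaw -86.0 tcp [0.4444 0.3026 0.22  ] q6 1.96 t 12.65
```

```bash
python3 -m inch '[[0,4,-0.1,0,5.4],[0,8,-0.1,0,5.4],[0,11,-0.1,0,5.4],[0,14,-0.1,0,5.4],[0,16,-0.1,0,5.4],[0,17.4,-0.1,0,5.4],[0,17.4,-0.1,0,5.4],[0,17.4,-0.1,0,5.4],[0,17.4,-0.1,0,2.8],[0,17.4,-0.1,0,2.8],[0,17.4,-0.1,0,2.8],[0,17.4,-0.1,0,2.8],[0,17.4,-0.1,0,2.8],[0,17.4,-0.1,0,2.8],[0,17.4,-0.1,0,2.8],[0,17.4,-0.1,0,2.8]]' 12
```

```text
clock: 14.65
tcp_pos: [0.4455, 0.3028, 0.0464]
ee_rot: [0.52, -0.514, 0.48, -0.485]
ft_force: [-0.6, -1.0, 4.7]
opening: 0.0327
```

```bash
python3 -m inch '[[0,-1,0,0,2.8],[0,-4,0,0,2.8],[0,-8,0,0,2.8],[0,-13,0,0,2.8],[0,-17.5,0,0,2.8],[0,-17.5,0,0,2.8],[0,-17.5,0,0,2.8]]'
python3 - <<'E'
from h import *
row(.60,.075,.225,-86)
E
```

```text
clock: 15.52
tcp_pos: [0.4431, 0.3024, 0.2207]
ee_rot: [0.52, -0.514, 0.48, -0.485]
ft_force: [-0.6, -0.4, -1.3]
opening: 0.0327
row [23.77, -0.29, 14.09] turn -0.0 now jaw -86.0 tcp [0.4431 0.3024 0.2207] q6 1.96 t 15.525
```

```bash
python3 -m inch '[[4,-0.3,2,0,2.8],[8,-0.3,5,0,2.8],[12,-0.3,8,0,2.8],[16,-0.3,11,0,2.8],[20,-0.3,13,0,2.8],[23.8,-0.3,14.1,0,2.8],[23.8,-0.3,14.1,0,2.8],[23.8,-0.3,14.1,0,2.8],[23.8,-0.3,14.1,0,2.8]]'
python3 - <<'E'
from h import *
im=read_camera("wrist");cv2.imwrite("pics/w4.png",cv2.resize(im[0:260,130:430,::-1],(690,600),interpolation=cv2.INTER_CUBIC))
for t in("pentode_tray_cell","miniature_tray_cell","reject_bin_floor"):
  for d in mark_of("wrist",t): print(t,np.round(d['pixel']),round(d['p'],2),at("wrist",d['pixel'],.003).round(4))
row(.66,.078,.225,-86)
E
```

```text
clock: 16.65
tcp_pos: [0.5993, 0.0758, 0.2243]
ee_rot: [0.52, -0.515, 0.48, -0.484]
ft_force: [0.2, 0.4, -1.3]
opening: 0.0327
pentode_tray_cell [283. 128.] 0.68 [0.6653 0.0822]
pentode_tray_cell [514. 160.] 0.29 [ 0.6618 -0.2461]
miniature_tray_cell [416. 146.] 0.75 [ 0.6603 -0.0844]
reject_bin_floor [517. 161.] 0.63 [ 0.6618 -0.2539]
row [0.18, 0.08, 6.01] turn 0.0 now jaw -86.0 tcp [0.5999 0.0756 0.2252] q6 1.49 t 16.85
```

View pics/w4.png

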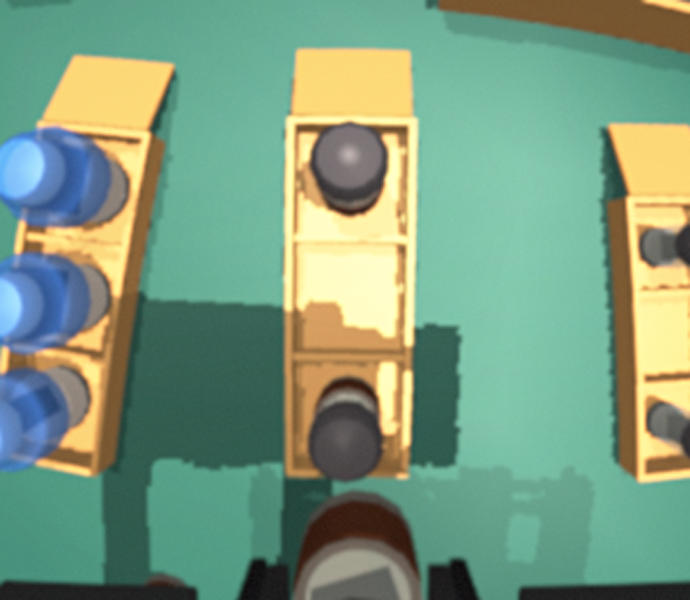

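Run:
```python
from h import *
a=at("wrist",(282.6,104),.032);b=at("wrist",(281.3,153.8),.032);print(a,b,(a+b)/2,np.degrees(np.arctan2(*(a-b)[::-1])))
l=at("wrist",(130+288/2.3,50),.032);print(l)
m=(a+b)/2;row(m[0],m[1],.225,-86)
row(.662,.081,.225,-86)
```

```text
[0.69234491 0.08448967] [0.63770595 0.08213629] [0.66502543 0.08331298] 2.466287941454211
[0.75085753 0.11821038]
row [-0.31, 0.08, 6.55] turn 0.0 now jaw -86.0 tcp [0.5999 0.0756 0.2252] q6 1.49 t 16.85
row [-0.1, 0.08, 6.23] turn 0.0 now jaw -86.0 tcp [0.5999 0.0756 0.2252] q6 1.49 t 16.85
```

```bash
python3 -m inch '[[-0.1,0,3,0,2.8],[-0.2,0,6.4,0,2.8],[-0.2,0,6.4,0,2.8],[-0.2,4,6.4,0,2.8],[-0.2,8,6.4,0,2.8],[-0.2,11,6.4,0,2.8],[-0.2,13,6.4,0,2.8],[-0.2,13.5,6.4,0,2.8],[-0.2,13.5,6.4,0,2.8]]'
python3 - <<'E'
from h import *
row(.664,.082,.0494,-86)
im=read_camera("side");im2=read_camera("scene");
A=lambda i:cv2.resize(i[...,::-1],(480,520),interpolation=cv2.INTER_CUBIC)
cv2.imwrite("pics/s4.png",np.hstack([A(im[110:227,310:418])[:, :400],A(im2[220:337,160:268])[:, :400]]))
E
```

```text
clock: 17.98
tcp_pos: [0.6654, 0.0822, 0.0917]
ee_rot: [0.52, -0.514, 0.479, -0.485]
ft_force: [-0.3, 0.8, -0.1]
opening: 0.033
row [0.01, 4.23, -0.19] turn 0.0 now jaw -86.0 tcp [0.6654 0.0822 0.0917] q6 1.5 t 17.975
```

View pics/s4.png

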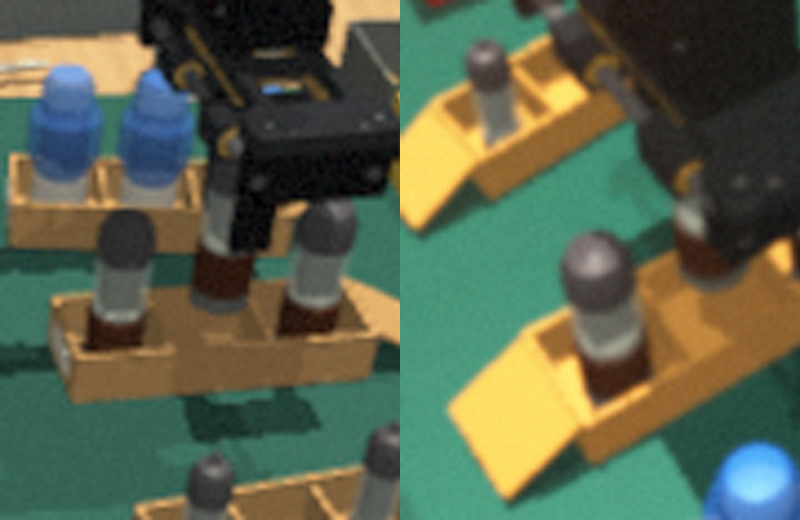

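```bash
python3 -m inch '[[0,1.5,-0.1,0,2.8],[0,3,-0.1,0,2.8],[0,3.7,-0.1,0,2.8],[0,4.0,-0.1,0,2.8],[0,4.15,-0.1,0,2.8],[0,4.25,-0.1,0,2.8],[0,4.25,-0.1,0,2.8],[0,4.25,-0.1,0,2.8]]'
```

```text
clock: 19.08
tcp_pos: [0.6659, 0.0822, 0.0505]
ee_rot: [0.521, -0.514, 0.479, -0.485]
ft_force: [-0.0, 0.1, -1.1]
opening: 0.0327
```

```bash
python3 -m inch '[[0,0.1,-0.1,0,2.8],[0,0.15,-0.1,0,2.8],[0,0.15,-0.1,0,2.8]]'
```

```text
clock: 19.45
tcp_pos: [0.6651, 0.0821, 0.0495]
ee_rot: [0.521, -0.514, 0.479, -0.485]
ft_force: [-1.1, -0.0, 2.3]
opening: 0.0325
```

Contact on the floor (fz +2.3). Release, lift, and go towards the miniature.

```bash
python3 -m inch '[[0,0,0,0,3.5],[0,0,0,0,4],[0,0,0,0,4.6],[0,0,0,0,5],[0,0,0,0,5],[0,-2,0,0,5],[0,-5,0,0,5],[0,-9,0,0,5],[0,-13,0,0,5],[0,-17,0,0,5],[0,-17,0,0,5]]'
python3 - <<'E'
from h import *
row(.491,-.163,.20,-81)
im=read_camera("wrist");cv2.imwrite("pics/w5.png",im[...,::-1])
E
```

```text
clock: 20.82
tcp_pos: [0.6656, 0.0821, 0.2267]
ee_rot: [0.523, -0.511, 0.476, -0.488]
ft_force: [1.0, 0.8, -0.3]
opening: 0.0502
row [23.21, 2.22, -19.21] turn -5.0 now jaw -86.0 tcp [0.6656 0.0821 0.2267] q6 1.5 t 20.825
```

View pics/w5.png

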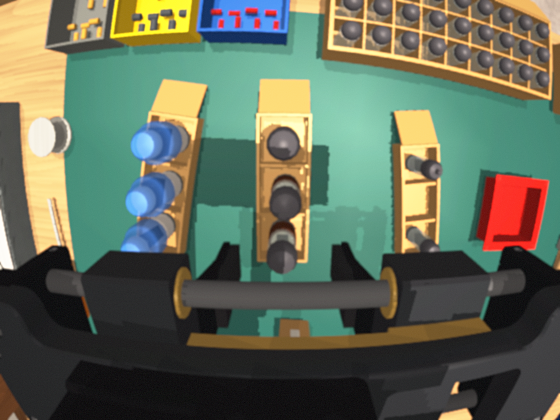

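```bash
python3 -m inch '[[4,0,-3,-1,4.2],[8,0,-7,-2,4.2],[12,0,-11,-3,4.2],[16,0,-14,-4,4.2],[20,0,-17,-4,4.2],[23.2,1,-19.2,-4,4.2],[23.2,2.2,-19.2,-4,4.2],[23.2,2.2,-19.2,-4,4.2],[23.2,2.2,-19.2,-4,4.2]]' 8
python3 - <<'E'
from h import *
read_camera("wrist")
for n in("miniature_mid","miniature_tray_cell","reject_bin_floor"):
  for d in mark_of("wrist",n): print(n,np.round(d['pixel']),round(d['p'],2),at("wrist",d['pixel'],.039 if n[-1]=='d' else .003).round(4))
for d in masks_of("wrist","miniature_mid"): print(d['bbox'],d['p'])
row(.491,-.163,.038,-82)
E
```

```text
clock: 22.0
tcp_pos: [0.49, -0.162, 0.1978]
ee_rot: [0.539, -0.529, 0.458, -0.468]
ft_force: [-0.3, 0.3, -0.1]
opening: 0.042
miniature_mid [290. 200.] 0.71 [ 0.4868 -0.1682]
miniature_tray_cell [237.  31.] 0.84 [ 0.6606 -0.085 ]
miniature_tray_cell [274. 337.] 0.65 [ 0.2862 -0.1769]
reject_bin_floor [382.  52.] 0.64 [ 0.6622 -0.2479]
[276.0, 181.8, 22.0, 35.7] 0.68
row [0.03, 16.02, -0.24] turn 0.1 now jaw -81.9 tcp [ 0.4901 -0.1625  0.1982] q6 0.95 t 22.25
```

```bash
python3 -m inch '[[0.3,4,-0.3,0,4.8],[0.3,8,-0.3,0,4.8],[0.3,11,-0.3,0,4.8],[0.3,14,-0.3,0,4.8],[0.3,15.5,-0.3,0,4.8],[0.3,16,-0.3,0,4.8],[0.3,16,-0.3,0,4.8],[0.3,16,-0.3,0,3.5],[0.3,16,-0.3,0,2.8],[0.3,16,-0.3,0,1.8],[0.3,16,-0.3,0,1.8],[0.3,16,-0.3,0,1.8],[0.3,16,-0.3,0,1.8],[0.3,16,-0.3,0,1.8]]' 6
```

```text
clock: 24.0
tcp_pos: [0.491, -0.1658, 0.0384]
ee_rot: [0.539, -0.529, 0.458, -0.469]
ft_force: [0.4, 0.1, 3.5]
opening: 0.0222
```

```bash
python3 -m inch '[[0,-1,0,0,1.8],[0,-4,0,0,1.8],[0,-8,0,0,1.8],[0,-13,0,0,1.8],[0,-18,0,0,1.8],[0,-18,0,0,1.8],[0,-18,0,0,1.8]]'
python3 - <<'E'
from h import *
row(.60,-.092,.22,-82)
E
```

```text
clock: 24.88
tcp_pos: [0.4869, -0.1658, 0.2182]
ee_rot: [0.539, -0.529, 0.458, -0.469]
ft_force: [-0.1, 0.2, -1.4]
opening: 0.0216
row [-5.71, 0.06, 12.24] turn 0.1 now jaw -81.9 tcp [ 0.4869 -0.1658  0.2182] q6 0.94 t 24.875
```

```bash
python3 -m inch '[[-2,0,4,0,1.8],[-4,0,8,0,1.8],[-5.7,0,12,0,1.8],[-5.7,0,12,0,1.8],[-5.7,0,12,0,1.8],[-5.7,0,12,0,1.8]]'
python3 - <<'E'
from h import *
im=read_camera("wrist");cv2.imwrite("pics/w6.png",cv2.resize(im[0:260,130:430,::-1],(690,598),interpolation=cv2.INTER_CUBIC))
for t in("miniature_tray_cell","reject_bin_floor"):
  for d in mark_of("wrist",t): print(t,np.round(d['pixel']),round(d['p'],2),at("wrist",d['pixel'],.003).round(4))
row(.6605,-.084,.22,-82)
E
```

```text
clock: 25.62
tcp_pos: [0.5965, -0.0929, 0.2198]
ee_rot: [0.538, -0.529, 0.459, -0.469]
ft_force: [-0.3, 0.5, -0.5]
opening: 0.022
miniature_tray_cell [285. 132.] 0.91 [ 0.6602 -0.085 ]
reject_bin_floor [414. 153.] 0.67 [ 0.6618 -0.2465]
row [-0.01, 0.2, 6.4] turn 0.0 now jaw -82.0 tcp [ 0.5971 -0.0931  0.2207] q6 1.14 t 25.775
```

View pics/w6.png

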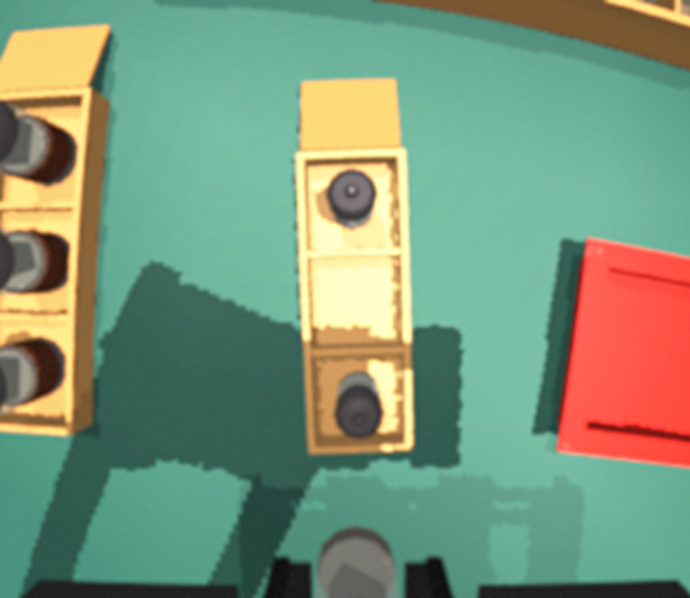

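Run:
```python
from h import *
a=at("wrist",(283.5,109.6),.032);b=at("wrist",(285.2,152.2),.032);print(a,b,(a+b)/2,np.degrees(np.arctan2(*(a-b)[::-1])))
row(.6605,-.0845,.0415,-80)
```

```text
[ 0.68468954 -0.07983277] [ 0.63915204 -0.08807896] [ 0.66192079 -0.08395586] 10.264206060064037
row [-0.0, 18.04, 6.03] turn -2.0 now jaw -82.0 tcp [ 0.5971 -0.0931  0.2207] q6 1.14 t 25.775
```

```bash
python3 -m inch '[[0,0,3,-1,1.8],[0,0,6.4,-2,1.8],[0,0,6.4,-2,1.8],[0,4,6.3,-2,1.8],[0,8,6.2,-2,1.8],[0,11,6.2,-2,1.8],[0,13.5,6.1,-2,1.8],[0,13.5,6.1,-2,1.8],[0,13.5,6.1,-2,1.8]]'
python3 - <<'E'
from h import *
row(.661,-.0843,.0415,-80)
im=read_camera("side");im2=read_camera("scene");
A=lambda i:cv2.resize(i[...,::-1],(400,500),interpolation=cv2.INTER_CUBIC)
cv2.imwrite("pics/s6.png",np.hstack([A(im[160:260,335:415]),A(im2[190:290,155:235])]))
E
```

```text
clock: 26.9
tcp_pos: [0.6606, -0.0849, 0.0884]
ee_rot: [0.547, -0.537, 0.448, -0.46]
ft_force: [0.1, -0.2, 0.2]
opening: 0.0218
row [-0.07, 4.69, -0.05] turn 0.0 now jaw -80.0 tcp [ 0.6606 -0.0849  0.0884] q6 1.14 t 26.9
```

View pics/s6.png

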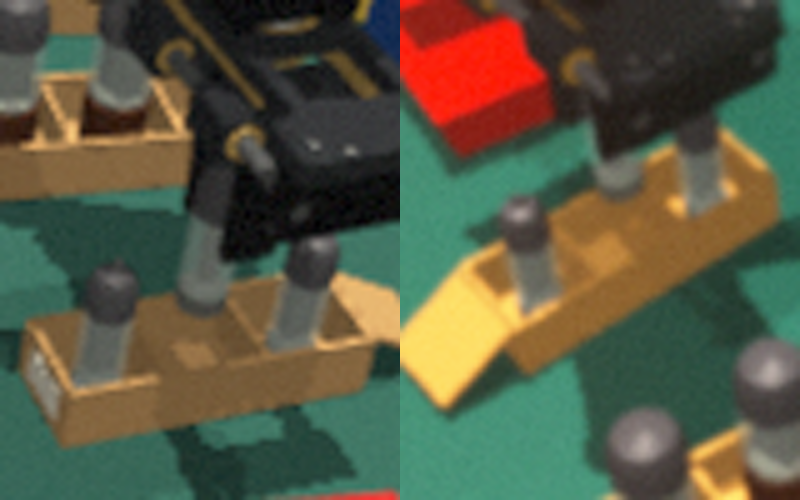

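```bash
python3 -m inch '[[0,1.5,0,0,1.8],[0,3,0,0,1.8],[0,4,0,0,1.8],[0,4.4,0,0,1.8],[0,4.6,0,0,1.8],[0,4.7,0,0,1.8],[0,4.7,0,0,1.8],[0,4.7,0,0,1.8]]'
```

```text
clock: 28.0
tcp_pos: [0.6628, -0.0849, 0.0426]
ee_rot: [0.547, -0.536, 0.448, -0.461]
ft_force: [-0.1, -0.1, -0.9]
opening: 0.0216
```

```bash
python3 -m inch '[[0,0.1,0,0,1.8],[0,0.12,0,0,1.8],[0,0.12,0,0,1.8]]'
```

```text
clock: 28.38
tcp_pos: [0.6629, -0.085, 0.0415]
ee_rot: [0.547, -0.536, 0.448, -0.461]
ft_force: [-0.7, 0.3, -0.5]
opening: 0.0219
```

```bash
python3 -m inch '[[0,0.05,0,0,1.8],[0,0.05,0,0,1.8],[0,0.05,0,0,1.8]]'
```

```text
clock: 28.75
tcp_pos: [0.6632, -0.0849, 0.0415]
ee_rot: [0.547, -0.536, 0.447, -0.461]
ft_force: [-1.1, 1.2, 3.7]
opening: 0.0217
```

```bash
python3 -m inch '[[0,0,0,0,2.5],[0,0,0,0,3],[0,0,0,0,3.6],[0,0,0,0,4],[0,0,0,0,4],[0,-2,0,0,4],[0,-5,0,0,4],[0,-9,0,0,4],[0,-13,0,0,4],[0,-18,0,0,4],[0,-18,0,0,4]]'
python3 - <<'E'
from h import *
row(.486,.183,.22,-86)
E
```

```text
clock: 30.12
tcp_pos: [0.662, -0.0856, 0.2298]
ee_rot: [0.549, -0.534, 0.443, -0.465]
ft_force: [1.0, -0.0, 0.3]
opening: 0.0399
row [-29.53, 0.23, -12.66] turn 6.0 now jaw -80.0 tcp [ 0.662  -0.0856  0.2298] q6 1.14 t 30.125
```

```bash
python3 -m inch '[[-4,0,-1,1,5.4],[-8,0,-3,2,5.4],[-12,0,-5,3,5.4],[-17,0,-7,4,5.4],[-22,0,-10,5,5.4],[-26,0,-12,6,5.4],[-29.5,0.3,-12.7,6,5.4],[-29.5,0.3,-12.7,6,5.4],[-29.5,0.3,-12.7,6,5.4],[-29.5,0.3,-12.7,6,5.4]]' 12
python3 - <<'E'
from h import *
im=read_camera("wrist");cv2.imwrite("pics/w7.png",im[...,::-1])
for n in("dead_pentode_mid",):
  for d in mark_of("wrist",n): print(n,np.round(d['pixel']),round(d['p'],2),at("wrist",d['pixel'],.05).round(4))
for d in masks_of("wrist","dead_pentode_mid"): print(d['bbox'],d['p'])
row(.486,.182,.047,-86)
E
```

```text
clock: 31.38
tcp_pos: [0.4862, 0.1818, 0.2194]
ee_rot: [0.525, -0.509, 0.472, -0.493]
ft_force: [-0.4, -0.2, 0.0]
opening: 0.0539
dead_pentode_mid [286. 194.] 0.97 [0.4894 0.1796]
[271.4, 171.7, 32.8, 46.3] 0.73
row [-0.12, 17.22, -0.64] turn -0.0 now jaw -86.0 tcp [0.4861 0.1819 0.2193] q6 1.72 t 31.525
```

View pics/w7.png

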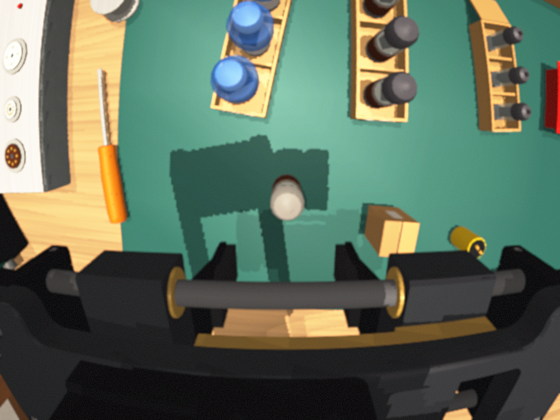

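```bash
python3 -m inch '[[0,4,-0.1,0,5.4],[0,8,-0.2,0,5.4],[0,11,-0.3,0,5.4],[0,14,-0.4,0,5.4],[0,16,-0.5,0,5.4],[0,17.1,-0.5,0,5.4],[0,17.1,-0.5,0,5.4],[0,17.1,-0.5,0,5.4],[0,17.1,-0.5,0,2.8],[0,17.1,-0.5,0,2.8],[0,17.1,-0.5,0,2.8],[0,17.1,-0.5,0,2.8],[0,17.1,-0.5,0,2.8],[0,17.1,-0.5,0,2.8],[0,17.1,-0.5,0,2.8],[0,17.1,-0.5,0,2.8]]' 12
python3 -m inch '[[0,-1,0,0,2.8],[0,-4,0,0,2.8],[0,-8,0,0,2.8],[0,-13,0,0,2.8],[0,-17.5,0.6,0,2.8],[0,-17.5,0.6,0,2.8],[0,-17.5,0.6,0,2.8]]'
python3 - <<'E'
from h import *
row(.661,-.243,.225,-84)
row(.661,-.243,.10,-84)
E
```

```text
clock: 33.52
tcp_pos: [0.4877, 0.181, 0.0485]
ee_rot: [0.525, -0.509, 0.472, -0.493]
ft_force: [-1.5, -0.3, 4.8]
opening: 0.0327
clock: 34.4
tcp_pos: [0.4865, 0.1819, 0.2229]
ee_rot: [0.525, -0.509, 0.472, -0.493]
ft_force: [-0.9, -0.6, -1.6]
opening: 0.0328
row [43.6, 0.59, 14.46] turn -2.0 now jaw -86.0 tcp [0.4865 0.1819 0.2229] q6 1.72 t 34.4
row [43.52, 13.08, 14.01] turn -2.0 now jaw -86.0 tcp [0.4865 0.1819 0.2229] q6 1.72 t 34.4
```

```bash
python3 -m inch '[[4,0.3,2,0,2.8],[8,0.3,4,0,2.8],[13,0.4,6,0,2.8],[18,0.4,8,0,2.8],[23,0.4,10,0,2.8],[28,0.4,11,0,2.8],[33,0.5,12,0,2.8],[38,0.5,13,0,2.8],[42,0.6,14,0,2.8],[43.6,0.6,14.4,0,2.8],[43.6,0.6,14.4,0,2.8],[43.6,0.6,14.4,0,2.8]]'
python3 -m inch '[[0,3,0,0,2.8],[0,6,-0.1,0,2.8],[0,9,-0.2,0,2.8],[0,12,-0.3,0,2.8],[0,12.5,-0.4,0,2.8],[0,12.5,-0.4,0,2.8],[0,12.5,-0.4,0,2.8]]'
python3 - <<'E'
from h import *
im=read_camera("side");im2=read_camera("scene");
A=lambda i:cv2.resize(i[...,::-1],(400,500),interpolation=cv2.INTER_CUBIC)
cv2.imwrite("pics/s8.png",np.hstack([A(im[200:325,350:450]),A(im2[120:245,125:225])]))
row(.661,-.244,.0525)
E
```

```text
clock: 35.9
tcp_pos: [0.6599, -0.2414, 0.224]
ee_rot: [0.525, -0.509, 0.472, -0.492]
ft_force: [0.8, -0.8, 0.2]
opening: 0.0326
clock: 36.78
tcp_pos: [0.6615, -0.2421, 0.1013]
ee_rot: [0.525, -0.509, 0.471, -0.493]
ft_force: [0.5, -0.2, -0.7]
opening: 0.0326
row [0.13, 4.84, -0.23] turn 0 now jaw -86.0 tcp [ 0.6614 -0.2424  0.101 ] q6 1.03 t 36.875
```

View pics/s8.png

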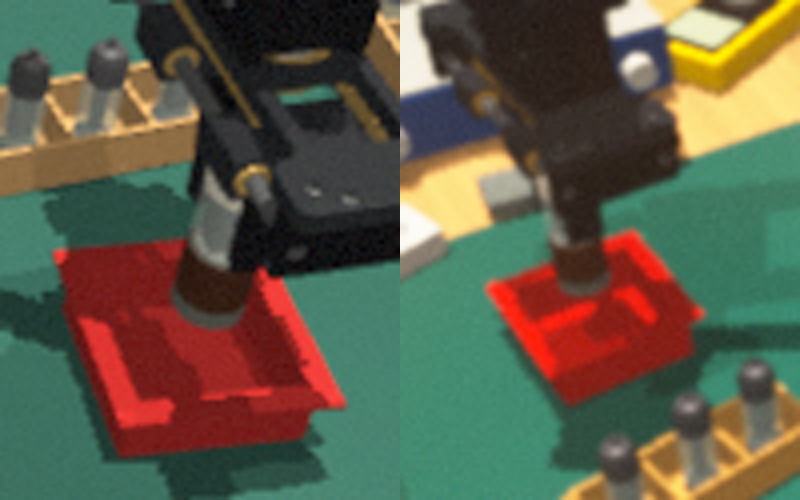

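Centred over the bin, about 5 cm above the floor. Lower.

```bash
python3 -m inch '[[0.1,1.5,-0.1,0,2.8],[0.1,3,-0.2,0,2.8],[0.1,4,-0.2,0,2.8],[0.1,4.5,-0.2,0,2.8],[0.1,4.7,-0.2,0,2.8],[0.1,4.8,-0.2,0,2.8],[0.1,4.8,-0.2,0,2.8],[0.1,4.8,-0.2,0,2.8]]'
python3 -m inch '[[0,0.08,0,0,2.8],[0,0.08,0,0,2.8],[0,0.08,0,0,2.8]]'
```

```text
clock: 37.88
tcp_pos: [0.6615, -0.2438, 0.0534]
ee_rot: [0.525, -0.509, 0.471, -0.493]
ft_force: [0.5, -0.1, -0.4]
opening: 0.0324
clock: 38.25
tcp_pos: [0.6615, -0.2438, 0.0526]
ee_rot: [0.525, -0.509, 0.471, -0.493]
ft_force: [-0.3, 0.3, -1.1]
opening: 0.0328
```

```bash
python3 -m inch '[[0,0.08,0,0,2.8],[0,0.1,0,0,2.8],[0,0.1,0,0,2.8]]'
```

```text
clock: 38.62
tcp_pos: [0.6617, -0.2439, 0.0525]
ee_rot: [0.525, -0.509, 0.471, -0.493]
ft_force: [-2.1, 1.3, 4.5]
opening: 0.0325
```

```bash
python3 -m inch '[[0,0,0,0,3.5],[0,0,0,0,4],[0,0,0,0,4.6],[0,0,0,0,5],[0,0,0,0,5],[0,-2,0,0,5],[0,-5,0,0,5],[0,-9,0,0,5],[0,-13,0,0,5],[0,-18,0,0,5],[2,-20,-6,0,5],[4,-22,-12,0,5],[4,-22,-16,0,5],[4,-22,-16,0,5],[4,-22,-16,0,5],[4,-22,-16,0,5]]'
python3 - <<'E'
from h import *
for c in("scene","side"): cv2.imwrite(f"pics/{c}9.png",read_camera(c)[...,::-1])
print(observe()['dq'].round(3))
E
```

```text
clock: 40.62
tcp_pos: [0.4976, -0.2939, 0.2671]
ee_rot: [0.526, -0.509, 0.47, -0.493]
ft_force: [0.4, 1.1, 0.0]
opening: 0.0499
[-0.003  0.005  0.006 -0.001  0.001 -0.002]
```

View pics/side9.png

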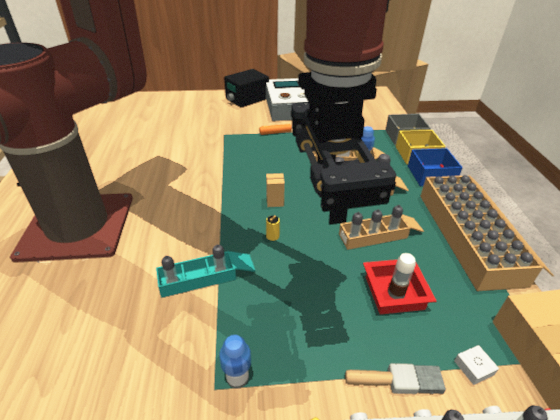

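View pics/scene9.png

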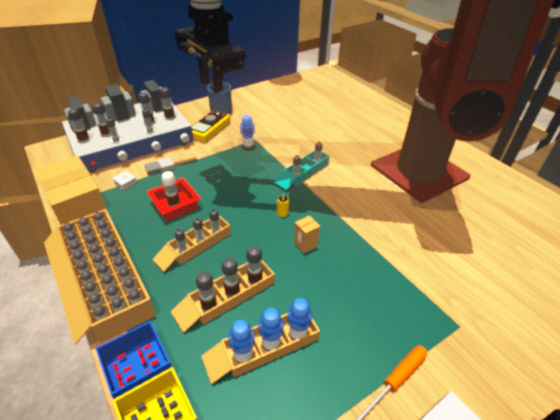

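All four tubes stand upright in their places. The capacitor at (283,206) and the carton at (307,233) in the scene view are where they were, and the turquoise tray and the spare blue tube are untouched.

```bash
python3 -c "from rig import *;print(sign_off())"
```

```text
the job is handed in; nothing more can be done
None
```

I moved all four tubes and handed the job in at about 41 s of the 109 s allowed. Order placed:
1. **Shouldered tube:** the left-hand one of the two loose blue tubes, into the near end cell of its tray.
2. **Good power tube:** into the middle cell of its tray.
3. **Miniature tube:** into the middle cell of the cardboard tray, not the turquoise look-alike.
4. **Dead tube:** into the red reject bin.

- **Final pictures:** the scene and side views show all four standing upright in place. The capacitor, carton, turquoise tray and spare blue tube are where they started. In the last side view the arm hides the power-tube and shouldered trays, so for those two I relied on the scene view and the wrist view after each release.
- **Forces:** I lowered each tube until the force reading showed light contact. No reading went above about 5 N.
- **Disagreements:** the side camera put some targets 5 to 15 mm from where the wrist and scene cameras did, so I went by the wrist views. The tool also picked up about 2° of tilt by the last grasp; the dead tube still stands upright.

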